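# Set out a tasting flight and hold its card clip open

### The job

Finish setting out the tasting flight: stand the two loose shot glasses upright in the two empty wells of the wooden caddy, one in each. Then pick the orange spring clip off the worktop by its handles, squeeze it wide open and bring its gaping jaws well in around the right-hand upright edge of the caddy's card, about half way up the part that shows, touching neither card nor caddy, and finish while still holding it there, wide open, so that I can slip the tasting notes in. Leave everything else where it stands.

Things in the scene. Friction and masses are not known exactly. Their poses are not given: they have to be found in the camera images.
- caddy: light wooden caddy, fixed, 115 x 234 x 26 mm. Three square wells 62 x 62 mm in a row along y, 76 mm from centre to centre, walls 10 mm, dividers 14 mm; wall tops 26 mm and well floors 6 mm above the worktop. A 26 mm high slotted rail behind the wells (+x, away from the robot) holds an upright white card. Origin under the middle well's centre; x towards the card, y to the left along the row, z up
- well_left (a point): centre of the floor of the caddy's left (+y) well, empty at the start; axes as the caddy's
- well_mid (a point): centre of the floor of the middle well, which already holds glass_c
- well_right (a point): centre of the floor of the caddy's right (-y) well, empty at the start; axes as the caddy's
- card_edge (a point): point on the card's right-hand (-y) upright edge, 72 mm above the worktop. White card, stiff board 3 mm thick (along the caddy's x), 210 mm wide, its plane 60 mm behind the well centres; it shows from 26 to 104 mm above the worktop. Axes as the caddy's: the card runs from this point to +y, open air lies to -y
- glass_a: shot glass, clear, 49 mm across the rim, about 44 at the foot, 58 mm tall, 0.09 kg, loose on the worktop; origin at the centre of its foot, z up. glass_a and glass_b are alike, either may go into either empty well
- glass_b: the other loose shot glass, same size as glass_a; origin at the centre of its foot
- glass_c: a third such glass, already standing in the middle well; it stays there
- clip: orange plastic peg-type spring clip, 94 mm long, 20 mm thick, 0.04 kg, lying on its side, pivot pin upright. Squeezing its handles together spreads its jaws. Origin on the pin's axis at the underside, z up. Shut: x points from pin to jaw tips (x = +38.5 mm); handles reach back to x = -55 mm, 34 mm over their flat outer faces at x = -35 mm, where to squeeze them (27 mm at x = -20, 42 mm at -54)
- clip_jaw (a joint): angle between the clip's halves: 0 shut (spring), 0.44 rad fully open at its stop. Each finger needs about 4 N at x = -35 mm to start it and 8 N to open it fully; a grip of 12 to 20 N holds it at the stop. Fully open the outer handle faces are parallel, 18 mm apart, the jaw tips 17 mm apart inside and the jaws 29 mm over their outsides
- clip_pivot (a point): middle of the clip's pivot pin, 10 mm above its underside. Body clip's frame is that of the half on its +y side: when the clip is open its middle line lies half the clip_jaw angle clockwise (from above) of body clip's x
- clip_tip_a (a point): inner side of the jaw tip of the half on the clip's +y side, mid thickness, 38.5 mm from the pin
- clip_tip_b (a point): inner side of the other half's jaw tip, mid thickness, 38.5 mm from the pin
- cup: bystander: mustard yellow espresso cup, 63 mm across, 56 mm tall, handle to its -y; origin under its centre
- timer: bystander: red and white round kitchen timer, 62 mm across, 48 mm tall; origin under its centre
- tumbler: bystander: small clear tumbler, wider than the shot glasses, 56 mm across, 62 mm tall; origin under its centre
Not all that is in view belongs to the job. What is shaped like the glass_b but pink is not meant.

How it is judged (in metres and radians):
On the way, in this order (a step that is already met when the one before it is completed fails the run):
1. both loose glasses stand upright, let go, one in each empty well ((((x of glass_a in the frame of well_left between -0.012 and 0.012 m and y of glass_a in the frame of well_left between -0.012 and 0.012 m and z of glass_a in the frame of well_left between -0.005 and 0.005 m and angle between glass_a's own z axis and vertical below 0.1 rad) and (x of glass_b in the frame of well_right between -0.012 and 0.012 m and y of glass_b in the frame of well_right between -0.012 and 0.012 m and z of glass_b in the frame of well_right between -0.005 and 0.005 m and angle between glass_b's own z axis and vertical below 0.1 rad)) or ((x of glass_a in the frame of well_right between -0.012 and 0.012 m and y of glass_a in the frame of well_right between -0.012 and 0.012 m and z of glass_a in the frame of well_right between -0.005 and 0.005 m and angle between glass_a's own z axis and vertical below 0.1 rad) and (x of glass_b in the frame of well_left between -0.012 and 0.012 m and y of glass_b in the frame of well_left between -0.012 and 0.012 m and z of glass_b in the frame of well_left between -0.005 and 0.005 m and angle between glass_b's own z axis and vertical below 0.1 rad))) and x of glass_c in the frame of well_mid between -0.012 and 0.012 m and y of glass_c in the frame of well_mid between -0.012 and 0.012 m and z of glass_c in the frame of well_mid between -0.005 and 0.005 m and angle between glass_c's own z axis and vertical below 0.1 rad and contact force between the fingers and glass_a below 0.1 N and contact force between the fingers and glass_b below 0.1 N and contact force between the fingers and glass_c below 0.1 N and linear speed of each of glass_a, glass_b below 0.02 m/s), for 0.2 s.
2. the clip is squeezed open and held in the fingers, off the worktop (value of joint clip_jaw above 0.3 rad and contact force between the fingers and clip above 2 N and height (world z) of clip_pivot above 0.045 m), for 0.2 s.
At the end, for the whole second after the job is handed in: One upright glass released in each well. Clip in the fingers (over 2 N), open over 0.30 rad, pin over 45 mm up and outside the card's right edge, jaw tips on either side of the card, 8 to 45 mm in from that edge, within 30 mm of card_edge's height, clip touching neither card nor caddy (all of step 1 and all of step 2 and ((x of clip_tip_a in the frame of card_edge above 0.0025 m and x of clip_tip_b in the frame of card_edge below -0.0025 m) or (x of clip_tip_b in the frame of card_edge above 0.0025 m and x of clip_tip_a in the frame of card_edge below -0.0025 m)) and y of clip_pivot in the frame of card_edge below 0 m and y of clip_tip_a in the frame of card_edge between 0.008 and 0.045 m and z of clip_tip_a in the frame of card_edge between -0.03 and 0.03 m and y of clip_tip_b in the frame of card_edge between 0.008 and 0.045 m and z of clip_tip_b in the frame of card_edge between -0.03 and 0.03 m and contact force between clip and caddy below 0.3 N); the arm keeps its last pose, push and grip.
It fails at once if a bystander (mustard espresso cup) is moved more than 25 mm (distance of cup from where it was at the start of the episode above 0.025 m).
It fails at once if a bystander (kitchen timer) is moved more than 25 mm (distance of timer from where it was at the start of the episode above 0.025 m).
It fails at once if a bystander (small tumbler) is moved more than 25 mm (distance of tumbler from where it was at the start of the episode above 0.025 m).
It also fails if it takes over 67 s, if anything falls off the work surface, if the arm or the gripper's body presses on something with over 40 N, if the wrist force passes 120 N, or if a joint passes its speed limit or range.

### The arm

A 6-joint arm with a two-finger parallel gripper is mounted at the origin on a cart in front of the work surface, level with it; the furniture and walls round the work are solid. World frame = base frame: x ahead of the robot, y to its left, z up, the work surface at z = 0. Lengths are in mm, angles in rad, forces in N, time in s.
With the tool pointing down it reaches from about 400 to 925 mm from the base axis. Payload 12.5 kg.
Tool frame: the origin (TCP) lies midway between the tips of the shut fingers; the grasp point (between the pads) lies 19 mm behind it (env.pinch_z is the z of the grasp point in the tool frame, in mm); z points along the fingers, y is the line along which they close (so a half turn about z gives the same grasp; the last joint's range is limited). The gripper opens to 95 mm and grips with 3 to 60 N. Pads are 20 mm wide; open, the fingers measure 119 mm over their backs; the gripper's body (75 mm by 180 mm) begins 59 mm behind the grasp point.
Start: joints at [1.056, 0.491, 1.559, -0, 1.092, -0.106], TCP at [248.428, 573.524, 214.661] pointing down, gripper open.
Joint ranges: [-3.1, 3.1], [-0.84, 2.19], [0.05, 2.79], [-1.13, 4.28], [0.06, 2.93], [-2.69, 2.69]. Speed limits (rad/s): [2.22, 2.22, 2.79, 3.14, 3.14, 3.14].

### API

Orientations are given as [roll, pitch, yaw] about the fixed x, y, z axes, in that order (R = Rz(yaw) Ry(pitch) Rx(roll)).
In Python, from cell import env, eyes gives the robot as it stands.
- The arm moves only by the shell command python3 -m inch 'ROWS'. ROWS is JSON, a list of rows, each a list of 3 entries, a list of its own where there are three numbers: the shift along the tool's x, y, z in units of 60 mm (1.0 is 60 mm), then the turn about the tool's z in units of 5 degrees (1.0 is 5 degrees), then the closure, from -1 (fully open) to 1 (shut). In form: [[[tx, ty, tz], turn, claw], ...]. A call has exactly 10 rows; each row shifts and turns the commanded pose from where the row before left it, along the tool's axes as they then stand; what a row does not reach is not made up. A row lasts 1/8 s, in which the tool goes at most 62.5 mm and 10.7 degrees, less where a joint would pass 70% of its speed; a pose out of reach is approached as far as the arm can. A call is refused whole if a number of a shift passes 1 or a number of a turn 1, either way. A call with a gripper value outside its range is refused whole. The fingers move at their own pace and stop on an object; the grip force is fixed at half the most. Time passes only in rows, so rows that do not move let the fingers close, or fill a call up. It gives the time, the measured TCP pose, the force, the opening and the grip force at its end, in the units of the state.
- env.state(): the state, without advancing time (a new reading comes with each control period).
- eyes.read_camera(name): name is "side" or "top"; returns a dict with "pixels" (400x640x3 uint8, red, green, blue), "fx", "fy", "cx", "cy" (pixels), "extrinsics" (4x4, takes a point from world to camera coordinates). Camera axes: x right, y down, z forward; pixel columns grow to the right and rows downward; lengths in mm; the calibration is good to about 2 mm. A picture is of the moment at which its call begins. There is no depth.
- env.job_done(): hands the job in; it is judged then, once.
Trained networks look in a picture, given as the dict that the camera call returned (one of the last four; its "shot" number tells which), for a name from the list of things; names that differ only in an ending like _2 or _b are one class to them, and where a whole thing is asked for, a point or a joint stands for the part that bears it (a point fixed in the world has none). Each returns a list of dicts, best first, with "score" (0 to 1); they miss things now and then, are a little off and sometimes report something else, mostly with a low value. They report only what shows in the picture. A call takes as long as a camera call. They do not tell look-alikes from the thing itself.
- eyes.boxes_of(name, picture): "centre" ([row, column] in pixels, amid what is visible of it).
- eyes.cut_out(name, picture): "mask" (400x640 bool, what is visible of it) and "centre" ([row, column] in pixels, amid what is visible of it).
- eyes.spot_point(name, picture): "centre" ([row, column] in pixels: a listed point, or the origin of a listed thing).
The state is a dict: "t": time; "joints": joint angles; "qvel": joint speeds; "tau": joint torques, N m; "eef_pos": TCP position; "tcp_rot": TCP orientation; "ft_force": force on the tool from outside, world axes, zero at the start; "moment": the same for the moment, N m; "opening": opening from 0.0 (shut) to 1.0 (fully open); "grip_force": force on a finger pad.
Only numpy, scipy, OpenCV 4.12 (cv2) and the standard library are available. Lean on these libraries where they do the work, as an engineer would, in place of code of your own. Each camera call takes 0.05 s, during which the arm holds its last target. There are 200 camera calls.

## Working session

There is one attempt and no reset: what is moved stays moved. The work goes in short steps, Python scripts to look and compute and a shell command to move; the robot and the scene stay as the last step left them, time stands still between calls to the robot, and variables do not carry over. Pictures are saved under pics/ and viewed, at most 10 in all, crops included, and the job is handed in when it is done.

```bash
mkdir -p pics; ls; python3 - <<'E'
from cell import env, eyes
import cv2, numpy as np
print(env.state(), env.pinch_z)
for n in ("top","side"):
    p=eyes.read_camera(n); cv2.imwrite(f"pics/{n}0.png",p["pixels"][:,:,::-1])
    print(n,p["fx"],p["fy"],p["cx"],p["cy"],np.round(p["extrinsics"],3).tolist())
    for k in ["caddy","well_left","well_mid","well_right","card_edge","glass_a","clip","clip_pivot","clip_tip_a","clip_tip_b","cup","timer","tumbler"]:
        print(k,[(np.round(d["centre"],1).tolist(),round(d["score"],2)) for d in eyes.spot_point(k,p)])
E
```

```text
pics
{'t': 0.0, 'joints': array([ 1.05636336e+00,  4.91576558e-01,  1.55947670e+00, -3.81609087e-05,
        1.09171395e+00, -1.05582333e-01]), 'qvel': array([ 0.00047858,  0.00137973,  0.00046136,  0.00128969, -0.00179779,
        0.00063887]), 'tau': array([-2.59646826e-03, -6.12635207e+01, -2.58168554e+01,  6.91555627e-02,
        4.83236276e-02, -9.24832989e-05]), 'eef_pos': array([248.31970359, 573.26681507, 214.04181022]), 'tcp_rot': array([-3.14042107e+00, -9.01263161e-05,  2.73275958e+00]), 'ft_force': array([ 0.20481339, -0.31332322,  0.06629385]), 'moment': array([ 0.01881759,  0.02544757, -0.0153007 ]), 'grip_force': 0.0, 'opening': 0.997528635068412} -18.8
top 506.4573987199581 506.4573987199581 320.5728670926746 201.29620006880486 [[0.005, -1.0, -0.003, 35.9], [-0.984, -0.004, -0.179, 554.48], [0.179, 0.004, -0.984, 1455.023], [0.0, 0.0, 0.0, 1.0]]
caddy [([212.4, 327.1], 0.82)]
well_left [([210.8, 304.8], 0.78)]
well_mid [([213.5, 325.0], 0.91)]
well_right [([214.4, 353.4], 0.64), ([213.9, 325.0], 0.29)]
card_edge [([190.2, 365.9], 0.73)]
glass_a [([200.1, 211.8], 0.75)
[... 523 characters left out ...]
944.49], [0.0, 0.0, 0.0, 1.0]]
caddy [([221.4, 316.5], 0.81)]
well_left [([207.9, 306.5], 0.74)]
well_mid [([215.1, 320.1], 0.57), ([175.5, 264.8], 0.31)]
well_right [([228.8, 331.6], 0.85)]
card_edge [([212.3, 353.4], 0.79)]
glass_a [([166.1, 276.1], 0.64), ([215.5, 317.3], 0.62), ([183.6, 286.9], 0.53), ([174.3, 265.0], 0.46)]
clip [([294.1, 369.5], 0.58)]
clip_pivot [([286.7, 370.6], 0.8), ([284.7, 355.9], 0.33)]
clip_tip_a [([285.8, 358.5], 0.97), ([289.1, 354.1], 0.7), ([177.3, 267.6], 0.6)]
clip_tip_b [([285.8, 358.5], 0.97), ([289.1, 354.1], 0.7), ([177.3, 267.6], 0.6)]
cup [([318.9, 412.8], 0.72)]
timer [([167.4, 247.3], 0.62)]
tumbler [([263.7, 414.2], 0.68), ([178.5, 265.8], 0.41)]
```

```bash
cat > h.py <<'E'
import numpy as np, cv2
from cell import env, eyes
from scipy.optimize import least_squares
def cam(n): return eyes.read_camera(n)
def px(p,X):
    X=np.atleast_2d(X); c=X@p["extrinsics"][:3,:3].T+p["extrinsics"][:3,3]
    return np.c_[p["fy"]*c[:,1]/c[:,2]+p["cy"], p["fx"]*c[:,0]/c[:,2]+p["cx"]]  # row,col
def onz(p,rc,z):
    R=p["extrinsics"][:3,:3]; t=p["extrinsics"][:3,3]
    d=R.T@np.array([(rc[1]-p["cx"])/p["fx"],(rc[0]-p["cy"])/p["fy"],1]); o=-R.T@t
    return o+d*(z-o[2])/d[2]
def tri(ps,rcs):
    return least_squares(lambda X: np.concatenate([px(p,X)[0]-r for p,r in zip(ps,rcs)]),[650,0,20]).x
E
python3 - <<'E'
import cv2
for n,(r0,r1,c0,c1) in {"top":(140,270,165,500),"side":(110,360,220,480)}.items():
    a=cv2.imread(f"pics/{n}0.png")[r0:r1,c0:c1]; f=min(800/a.shape[1],600/a.shape[0])
    print(n,f); cv2.imwrite(f"pics/{n}0c.png",cv2.resize(a,None,fx=f,fy=f,interpolation=cv2.INTER_CUBIC))
E
```

```text
top 2.388059701492537
side 2.4
```

View pics/top0c.png

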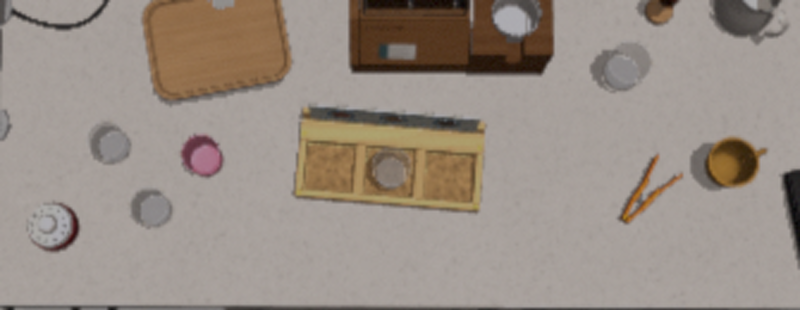

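View pics/side0c.png

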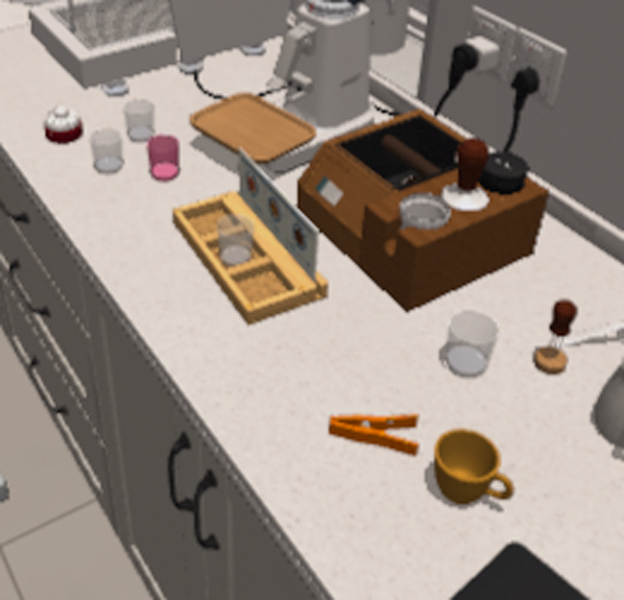

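The top view shows the clear loose glasses at about (row 200, col 212) and (228, 230). The pink look-alike is at (206, 250), glass_c is in the middle well at (212, 327), and the wider tumbler is alone at (169, 424). The clip's jaws point to the lower left at (231, 427), with its handles up and to the right beside the cup. The two clear, narrow glasses on the left fit the description, and the crops above already show them. Next I'll fit the poses.

```bash
cat >> h.py <<'E'
def circ(r,z): a=np.linspace(0,2*np.pi,24,endpoint=False); return np.c_[r*np.cos(a),r*np.sin(a),0*a+z]
def box(x0,x1,y0,y1,z0,z1): return np.array([[x,y,z] for x in(x0,x1) for y in(y0,y1) for z in(z0,z1)],float)
GLASS=[np.r_[circ(22,0),circ(24.5,58)]]
TUMB=[np.r_[circ(28,0),circ(28,62)]]
CADDY=[box(-41,74,-117,117,0,26)]; CARD=[box(58.5,61.5,-105,105,26,104)]
def clipshape():
    o=np.array([[38.5,6],[0,9],[-20,13.5],[-55,21.3]]); i=o-[0,6]; out=[]
    for s in (1,-1):
        for k in range(3):
            q=np.array([o[k],o[k+1],i[k],i[k+1]])*[1,s]
            out.append(np.r_[np.c_[q,[0]*4],np.c_[q,[20]*4]])
    out.append(np.r_[circ(7,0),circ(7,20)])
    return out
def sil(p,parts,x,y,yaw,z=0):
    c,s=np.cos(yaw),np.sin(yaw); R=np.array([[c,-s,0],[s,c,0],[0,0,1]]); S=4
    m=np.zeros((400*S,640*S),np.uint8)
    for P in parts:
        rc=px(p,P@R.T+[x,y,z]); h=cv2.convexHull(((rc[:,::-1]+.5)*S).astype(np.float32))
        cv2.fillConvexPoly(m,h.round().astype(np.int32),255)
    return cv2.resize(m,(640,400),interpolation=cv2.INTER_AREA)/255.
from scipy.optimize import minimize
def fit(ps,ms,parts,x0,yaw=True,z=0):
    def f(v):
        tot=0
        for p,m in zip(ps,ms):
            s=sil(p,parts,v[0],v[1],v[2]/100 if yaw else 0,z); tot+=1-np.minimum(s,m).sum()/np.maximum(s,m).sum()
        return tot/len(ps)
    n=3 if yaw else 2
    r=minimize(f,x0[:n],method="Nelder-Mead",options=dict(initial_simplex=np.array([x0[:n]]+[np.array(x0[:n])+8*np.eye(n)[k] for k in range(n)]),xatol=.1,fatol=1e-4))
    return np.round(r.x,1),round(1-r.fun,3)
E
python3 - <<'E'
from h import *
T,S=cam("top"),cam("side"); ps=[T,S]
for nm,rcT,z in [("glass_a",[200,212],0),("glass_a",[228,230.7],0),("glass_a",[213,327],6),("glass_a",[207,250],0),("tumbler",[169,423],0),("clip",[224,434],0),("caddy",[213,327],0),("cup",[210,471],0),("timer",[236,187],0)]:
    X0=onz(T,rcT,25); ms=[]
    for p in ps:
        t=px(p,X0)[0]; L=eyes.cut_out(nm,p)
        L.sort(key=lambda d:np.hypot(*(np.array(d["centre"])-t)))
        ms.append(L[0]["mask"].astype(float)); print(nm,p["shot"],L[0]["centre"],t.round(),L[0]["score"],ms[-1].sum())
    if nm in("cup","timer"): print(onz(T,L and eyes.spot_point(nm,T)[0]["centre"],0).round(1));continue
    if nm=="clip":
        for y in (200,230,260): print(fit(ps,ms,clipshape(),[X0[0],X0[1],y]),[fit([p],[m],clipshape(),[X0[0],X0[1],y]) for p,m in zip(ps,ms)])
    elif nm=="caddy":
        for pr in (CADDY,CADDY+CARD): print(fit(ps,ms,pr,[X0[0],X0[1],-5]),[fit([p],[m],pr,[X0[0],X0[1],-5]) for p,m in zip(ps,ms)])
    else:
        g=TUMB if nm=="tumbler" else GLASS
        print(fit(ps,ms,g,X0,False,z),[fit([p],[m],g,X0,False,z) for p,m in zip(ps,ms)])
E
```

```text
glass_a 3 [197.2, 208.7] [200. 212.] 0.52 254.0
glass_a 4 [156.9, 276.4] [161. 278.] 0.53 195.0
(array([562.3, 371.4]), np.float64(0.897)) [(array([562.3, 371.4]), np.float64(0.913)), (array([563.9, 376.6]), np.float64(0.891))]
glass_a 3 [226.2, 228.4] [228. 231.] 0.58 243.0
glass_a 4 [169.3, 267.5] [175. 264.] 0.55 198.0
(array([480.2, 314.2]), np.float64(0.852)) [(array([479.8, 314.1]), np.float64(0.913)), (array([484.6, 319.4]), np.float64(0.819))]
glass_a 3 [208.3, 327.5] [213. 327.] 0.74 183.0
glass_a 4 [209.5, 314.1] [213. 316.] 0.51 287.0
(array([529.5,  16.6]), np.float64(0.812)) [(array([528.7,  13.3]), np.float64(0.754)), (array([532. ,  19.7]), np.float64(0.879))]
glass_a 3 [202.1, 247.1] [207. 250.] 0.76 217.0
glass_a 4 [176.7, 287.4] [177. 287.] 0.72 232.0
(array([546.2, 251.7]), np.float64(0.865)) [(array([543.2, 250.2]), np.float64(0.844)), (array([547.3, 252. ]), np.float64(0.916))]
tumbler 3 [169.1, 425.4] [169. 423.] 0.58 342.0
tumbler 4 [254.5, 415.2] [253. 412.] 0.69 551.0
(array([ 665.2, -281.7]), np.float64(0.891)) [(array([ 664.9, -282.6]), np.float64(0.888)), 
[... 541 characters left out ...]
. ]), np.float64(0.097)), (array([ 498.4, -302.8,  245.8]), np.float64(0.842))]
caddy 3 [203.1, 327.7] [213. 327.] 0.86 2862.0
caddy 4 [214.2, 330.2] [213. 316.] 0.86 2286.0
(array([531.6,  17.8,  -7.8]), np.float64(0.79)) [(array([530.8,  16.9,  -7.8]), np.float64(0.896)), (array([533.3,  19.1, -10. ]), np.float64(0.691))]
(array([529.6,  17.5,  -8.3]), np.float64(0.881)) [(array([528.4,  17.2,  -7.5]), np.float64(0.904)), (array([531. ,  19.5,  -8.3]), np.float64(0.868))]
cup 3 [207.2, 471.1] [210. 471.] 0.6 389.0
cup 4 [307.2, 417.1] [309. 413.] 0.58 735.0
[ 543.8 -421.6    0. ]
timer 3 [235.0, 186.2] [236. 187.] 0.55 333.0
timer 4 [162.4, 245.7] [161. 245.] 0.61 213.0
[455.2 447.3   0. ]
```

```bash
python3 - <<'E'
from h import *
T,S=cam("top"),cam("side"); ps=[T,S]
for nm in ("glass_a","tumbler"):
  for p in ps:
    print(nm,[onz(p,d["centre"],0).round(0).tolist() for d in eyes.spot_point(nm,p)])
ms=[]
for p in ps:
    h=cv2.cvtColor(p["pixels"],cv2.COLOR_RGB2HSV); m=((h[...,0]<20)&(h[...,1]>140)&(h[...,2]>90))
    r,c=px(p,[498,-302,10])[0]; w=np.zeros((400,640),bool); d=28 if p is T else 26
    w[int(r-d):int(r+d),int(c-d):int(c+d)]=1
    n,l,st,ce=cv2.connectedComponentsWithStats((m&w).astype(np.uint8)); print(st.tolist(),ce.round(1).tolist())
    k=min(range(1,n),key=lambda k:np.hypot(ce[k][0]-c,ce[k][1]-r)); ms.append((l>0).astype(float) if 0 else (l==k).astype(float))
for y in (220,240): print(fit(ps,ms,clipshape(),[498,-302,y]),[fit([p],[m],clipshape(),[498,-302,y]) for p,m in zip(ps,ms)])
ov=T["pixels"].copy()
out=[]
for p,m in zip(ps,ms):
    r,c=map(int,px(p,[498,-302,10])[0]); a=p["pixels"][r-30:r+30,c-40:c+40,::-1]; 
    s=sil(p,clipshape(),498,-302,2.42)[r-30:r+30,c-40:c+40]; b=a.copy(); b[...,0]=np.maximum(b[...,0],(s*255).astype(np.uint8))
    out.append(np.hstack([a,b]))
cv2.imwrite("pics/clip.png",cv2.resize(np.vstack(out),None,fx=5,fy=5,interpolation=cv2.INTER_CUBIC))
E
```

```text
glass_a [[479.0, 312.0, 0.0], [539.0, 18.0, 0.0], [575.0, 376.0, 0.0], [553.0, 252.0, 0.0], [490.0, -308.0, 0.0]]
glass_a [[482.0, 324.0, 0.0], [534.0, 17.0, 0.0], [548.0, 261.0, 0.0], [563.0, 378.0, 0.0], [493.0, -303.0, -0.0]]
tumbler [[660.0, -277.0, 0.0]]
tumbler [[651.0, -297.0, 0.0], [468.0, -274.0, 0.0]]
[[0, 0, 640, 400, 255917], [426, 206, 19, 27, 81], [446, 215, 2, 2, 2]] [[319.5, 199.5], [433.8, 221.1], [446.5, 215.5]]
[[0, 0, 640, 400, 255653], [357, 283, 37, 17, 347]] [[319.4, 199.4], [375.5, 289.0]]
(array([ 496.6, -302. ,  243.1]), np.float64(0.586)) [(array([ 493.7, -299.5,  242.8]), np.float64(0.424)), (array([ 496.9, -301.8,  244.9]), np.float64(0.758))]
(array([ 496.4, -301.7,  244.8]), np.float64(0.587)) [(array([ 493.8, -300. ,  246.9]), np.float64(0.419)), (array([ 497.7, -302.5,  243.3]), np.float64(0.756))]
```

View pics/clip.png

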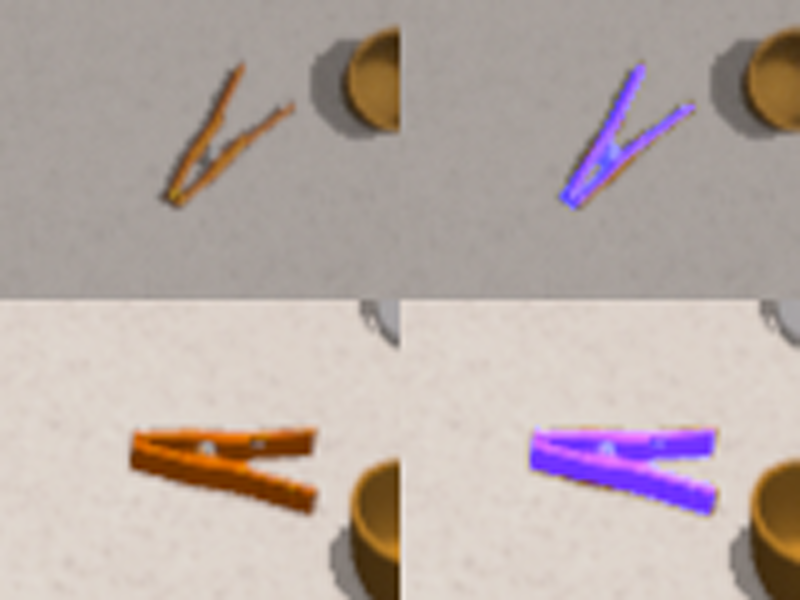

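The model overlay matches the clip: its jaws point at a heading of about 2.43 rad and its pin is at about (496.5, -302). The caddy is at (530, 18) with a yaw of about -0.08. The glasses are at about (482, 317) and (563, 374). Next come a small planning helper and the first approach.

```bash
cat > plan.py <<'E'
import sys, numpy as np
from cell import env
# usage: plan.py x y z [closing angle rad]: TCP target -> turn units, then shift after the turn (units of 60mm)
x,y,z=map(float,sys.argv[1:4]); s=env.state(); yaw=s["tcp_rot"][2]; p=s["eef_pos"]
ang=yaw-np.pi/2; tgt=float(sys.argv[4]) if len(sys.argv)>4 else ang
d=(tgt-ang+np.pi/2)%np.pi-np.pi/2
yw=yaw+d; R=np.array([[np.cos(yw),np.sin(yw),0],[np.sin(yw),-np.cos(yw),0],[0,0,-1]])
print("t",round(s["t"],2),"pos",p.round(1),"rot",s["tcp_rot"].round(3),"q",s["joints"].round(2),"open",round(float(s["opening"]),3),"F",s["ft_force"].round(1),"grip",round(float(s["grip_force"]),1))
print("turn units",round(-np.degrees(d)/5,3),"shift units",(R.T@(np.array([x,y,z])-p)/60).round(3))
E
python3 plan.py 482 317 110 1.489; python3 - <<'E'
from h import *
p=cv2.imread("pics/top0.png"); q=cv2.imread("pics/side0.png")
a=[cv2.resize(p[r-30:r+30,c-40:c+40],None,fx=5,fy=5) for r,c in((212,222),)]
b=[cv2.resize(q[r-30:r+30,c-40:c+40],None,fx=5,fy=5) for r,c in((170,272),)]
cv2.imwrite("pics/conf.png",np.hstack(a+b))
T,S=cam("top"),cam("side")
print(tri([T,S],[[170.6,394.5],[211,388.7]]))
E
```

```text
t 2.8 pos [248.4 573.5 214.7] rot [3.142 0.    2.733] q [ 1.06  0.49  1.56 -0.    1.09 -0.11] open 1.0 F [-0.5 -0.7 -0.2] grip 0.0
turn units -3.747 shift units [-4.229 -3.943  1.744]
[ 638.08669674 -176.8420919   116.3717529 ]
```

View pics/conf.png

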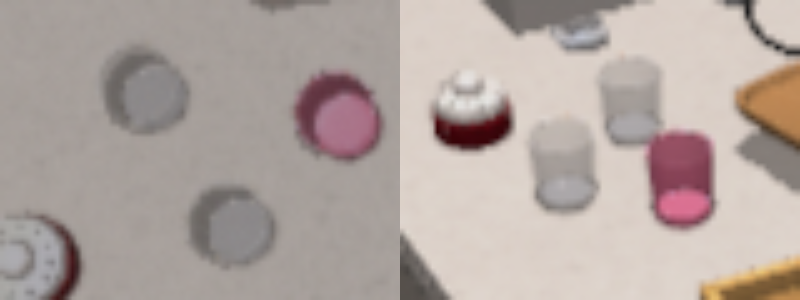

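The crop shows two clear, narrow shot glasses at top-view pixels (200, 211) and (227, 228). The pink one beside them at (205, 250) is excluded, so I'm going for the nearer clear glass first.

```bash
python3 -m inch '[[[0,0,0.2],-0.937,-1],[[0,0,0.2],-0.937,-1],[[0,0,0.2],-0.937,-1],[[0,0,0.2],-0.937,-1],[[-0.846,-0.789,0],0,-1],[[-0.846,-0.789,0],0,-1],[[-0.846,-0.789,0],0,-1],[[-0.846,-0.789,0],0,-1],[[-0.846,-0.789,0],0,-1],[[0,0,0.3],0,-1]]'; python3 plan.py 482 317 26 1.489
```

```text
t: 4.15
eef_pos: [462.0, 339.8, 149.5]
tcp_rot: [3.14, 0.003, 3.055]
ft_force: [-0.4, 1.6, -0.7]
opening: 1.001
grip_force: 0.0
t 4.15 pos [462.  339.8 149.5] rot [3.140e+00 3.000e-03 3.055e+00] q [ 0.52  0.49  1.76 -0.    0.89 -0.96] open 1.001 F [-0.4  1.6 -0.7] grip 0.0
turn units -0.056 shift units [-0.363 -0.352  2.058]
```

```bash
python3 -m inch '[[[-0.363,-0.352,0],-0.05,-1],[[0,0,0],0,-1],[[0,0,0.5],0,-1],[[0,0,0.5],0,-1],[[0,0,0.5],0,-1],[[0,0,0.5],0,-1],[[0,0,0.05],0,-1],[[0,0,0],0,1],[[0,0,0],0,1],[[0,0,0],0,1]]'; python3 plan.py 536.5 94 140 1.489
```

```text
t: 5.4
eef_pos: [479.1, 319.9, 26.6]
tcp_rot: [3.141, 0.001, 3.064]
ft_force: [0.6, -0.5, 0.5]
opening: 0.741
grip_force: 0.0
t 5.4 pos [479.1 319.9  26.6] rot [3.141e+00 1.000e-03 3.064e+00] q [ 0.47  0.67  1.84  0.    0.63 -1.02] open 0.741 F [ 0.6 -0.5  0.5] grip 0.0
turn units 0.051 shift units [-1.26  -3.674 -1.889]
```

```bash
python3 -m inch '[[[0,0,0],0,1],[[0,0,0],0,1],[[0,0,0],0,1],[[0,0,0],0,1],[[0,0,0],0,1],[[0,0,0],0,1],[[0,0,-0.5],0,1],[[0,0,-0.5],0,1],[[0,0,-0.5],0,1],[[0,0,-0.39],0,1]]'; python3 plan.py 536.5 94 140 1.489;python3 - <<'E'
from h import *
q=cam("side"); cv2.imwrite("pics/g1.png",q["pixels"][:,:,::-1])
E
```

```text
t: 6.65
eef_pos: [478.8, 319.8, 140.0]
tcp_rot: [3.141, 0.0, 3.064]
ft_force: [0.2, -0.1, -0.5]
opening: 0.505
grip_force: 30.0
t 6.65 pos [478.8 319.8 140. ] rot [3.141 0.    3.064] q [ 0.47  0.51  1.76  0.    0.87 -1.02] open 0.505 F [ 0.2 -0.1 -0.5] grip 30.0
turn units 0.051 shift units [-1.267e+00 -3.672e+00  1.000e-03]
```

View pics/g1.png

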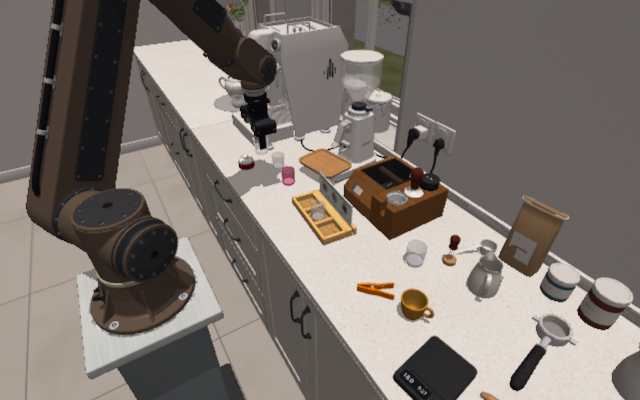

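The gripper holds the glass (opening 48 mm) with the bystanders untouched, so I'm carrying it over the left well.

```bash
python3 -m inch '[[[-0.2,-0.58,0],0,1],[[-0.267,-0.773,0],0,1],[[-0.267,-0.773,0],0,1],[[-0.267,-0.773,0],0,1],[[-0.266,-0.773,0],0.05,1],[[0,0,0.6],0,1],[[0,0,0.6],0,1],[[0,0,0.1],0,1],[[0,0,0],0,1],[[0,0,0],0,1]]'; python3 plan.py 536.5 94 32.5 1.489;python3 - <<'E'
from h import *
ps=[cam("top"),cam("side")]; z=env.state()["eef_pos"][2]-26.5
p0=env.state()["eef_pos"]
for p in ps:
    t=px(p,[p0[0],p0[1],z+29])[0]
    for d in sorted(eyes.cut_out("glass_a",p),key=lambda d:np.hypot(*(np.array(d["centre"])-t)))[:1]:
        m=d["mask"].astype(float); print(t,d["centre"],m.sum(),fit([p],[m],GLASS,[p0[0],p0[1]],False,z))
    cd=max(eyes.cut_out("caddy",p),key=lambda d:d["score"])
E
```

```text
t: 7.95
eef_pos: [538.1, 94.3, 62.1]
tcp_rot: [3.141, 0.002, 3.06]
ft_force: [0.1, 0.1, -0.3]
opening: 0.499
grip_force: 30.0
t 7.95 pos [538.1  94.3  62.1] rot [3.141e+00 2.000e-03 3.060e+00] q [ 0.05  0.59  1.9   0.    0.66 -1.44] open 0.499 F [ 0.1  0.1 -0.3] grip 30.0
turn units 0.005 shift units [ 0.027 -0.008  0.494]
[205.79293485 301.48554528] [202.4, 246.9] 258.0 (array([538. ,  94.3]), np.float64(0.0))
[189.61961472 307.60998908] [191.4, 305.8] 172.0 (array([540.9,  95.9]), np.float64(0.551))
```

```bash
python3 -m inch '[[[0.02,0,0.25],0,1],[[0,0,0.15],0,1],[[0,0,0.08],0,1],[[0,0,0],0,1],[[0,0,0],0,-0.3],[[0,0,0],0,-0.3],[[0,0,0],0,-0.3],[[0,0,-0.5],0,-0.3],[[0,0,-0.7],0,-0.3],[[0,0,-0.7],0,-0.3]]'; python3 plan.py 562.5 374 140 1.489
python3 - <<'E'
from h import *
ps=[cam("top"),cam("side")]
for p in ps:
    t=px(p,[536.5,94,35])[0]
    for d in sorted(eyes.cut_out("glass_a",p),key=lambda d:np.hypot(*(np.array(d["centre"])-t)))[:1]:
        m=d["mask"].astype(float); print(t,d["centre"],m.sum(),fit([p],[m],GLASS,[536,94],False,6))
cv2.imwrite("pics/p1.png",np.hstack([cv2.resize(p["pixels"][r:r+75,c:c+50,::-1],None,fx=8,fy=8) for p,r,c in((ps[0],175,285),(ps[1],165,290))]))
E
```

```text
t: 9.5
eef_pos: [536.2, 94.2, 147.5]
tcp_rot: [3.142, -0.0, 3.06]
ft_force: [0.9, -0.2, 0.2]
opening: 0.651
grip_force: 0.0
t 9.5 pos [536.2  94.2 147.5] rot [ 3.142 -0.     3.06 ] q [ 0.05  0.46  1.83  0.    0.85 -1.44] open 0.651 F [ 0.9 -0.2  0.2] grip 0.0
turn units 0.001 shift units [-0.056  4.684  0.125]
[207.9728344  301.96316039] [209.0, 347.3] 1277.0 (array([536.,  94.]), np.float64(0.0))
[197.08730373 307.46456989] [194.9, 307.1] 221.0 (array([539.8,  95.8]), np.float64(0.748))
```

View pics/p1.png

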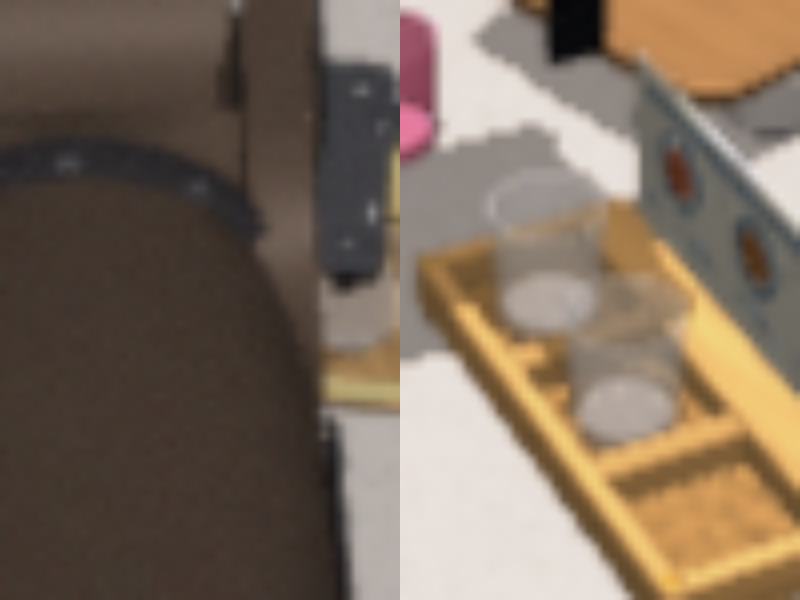

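The first glass stands upright in the left well, at about (195, 307) in the side view. Now the second glass.

```bash
python3 -m inch '[[[0,0.5,0],0,-1],[[-0.01,0.9,0],0,-1],[[-0.01,0.9,0],0,-1],[[-0.01,0.9,0],0,-1],[[-0.01,0.9,0],0,-1],[[-0.016,0.584,0],0,-1],[[0,0,0],0,-1],[[0,0,0.4],0,-1],[[0,0,0.4],0,-1],[[0,0,0],0,-1]]'; python3 plan.py 562.5 374 26 1.489
```

```text
t: 10.95
eef_pos: [561.6, 372.4, 95.7]
tcp_rot: [-3.139, -0.004, 3.059]
ft_force: [-0.2, -1.1, 0.3]
opening: 1.002
grip_force: 0.0
t 10.95 pos [561.6 372.4  95.7] rot [-3.139 -0.004  3.059] q [ 0.49  0.69  1.54 -0.    0.92 -1.  ] open 1.002 F [-0.2 -1.1  0.3] grip 0.0
turn units -0.008 shift units [-0.012  0.027  1.162]
```

```bash
python3 -m inch '[[[0,0.02,0.4],0,-1],[[0,0,0.4],0,-1],[[0,0,0.36],0,-1],[[0,0,0],0,1],[[0,0,0],0,1],[[0,0,0],0,1],[[0,0,0],0,1],[[0,0,0],0,1],[[0,0,0],0,1],[[0,0,0],0,1]]'; python3 -m inch '[[[0,0,0],0,1],[[0,0,0],0,1],[[0,0,-0.4],0,1],[[0,0,-0.8],0,1],[[0,0,-0.8],0,1],[[0,0,0],0,1],[[0,-0.5,0],0,1],[[0,-0.7,0],0,1],[[0,-0.9,0],0,1],[[0,-0.9,0],0,1]]';python3 plan.py 524 -58 145 1.489
```

```text
t: 12.2
eef_pos: [562.9, 375.2, 28.9]
tcp_rot: [3.142, 0.0, 3.06]
ft_force: [-0.4, -0.9, 3.6]
opening: 0.498
grip_force: 30.0
t: 13.45
eef_pos: [547.2, 194.4, 147.2]
tcp_rot: [-3.141, -0.002, 3.06]
ft_force: [0.5, 0.4, -0.9]
opening: 0.502
grip_force: 30.0
t 13.45 pos [547.2 194.4 147.2] rot [-3.141e+00 -2.000e-03  3.060e+00] q [ 0.23  0.51  1.74  0.    0.9  -1.26] open 0.502 F [ 0.5  0.4 -0.9] grip 30.0
turn units 0.007 shift units [ 0.041 -4.224  0.037]
```

```bash
python3 -m inch '[[[0.01,-0.9,0],0,1],[[0.01,-0.9,0],0,1],[[0.01,-0.9,0],0,1],[[0.01,-0.9,0],0,1],[[0,-0.62,0],0,1],[[0,0,0],0,1],[[0,0,0.6],0,1],[[0,0,0.6],0,1],[[0,0,0.1],0,1],[[0,0,0],0,1]]';python3 plan.py 524 -58 35 1.489
python3 - <<'E'
from h import *
ps=[cam("top"),cam("side")]; p0=env.state()["eef_pos"]; z=p0[2]-28.5
for p in ps:
    t=px(p,[p0[0],p0[1],z+29])[0]
    for d in sorted(eyes.cut_out("glass_a",p),key=lambda d:np.hypot(*(np.array(d["centre"])-t)))[:1]:
        m=d["mask"].astype(float); print(t,d["centre"],m.sum(),fit([p],[m],GLASS,[p0[0],p0[1]],False,z))
E
```

```text
t: 14.7
eef_pos: [525.1, -55.8, 70.6]
tcp_rot: [3.141, -0.001, 3.06]
ft_force: [0.1, -0.2, -1.2]
opening: 0.5
grip_force: 30.0
t 14.7 pos [525.1 -55.8  70.6] rot [ 3.141e+00 -1.000e-03  3.060e+00] q [-0.23  0.55  1.94  0.    0.65 -1.72] open 0.5 F [ 0.1 -0.2 -1.2] grip 30.0
turn units 0.008 shift units [ 0.015 -0.038  0.594]
[209.76738703 352.86285005] [205.0, 300.7] 210.0 (array([525.6, -56.1]), np.float64(0.0))
[213.88663586 329.18805008] [214.1, 323.4] 227.0 (array([525., -55.]), np.float64(0.617))
```

```bash
python3 -m inch '[[[0.015,-0.038,0.3],0,1],[[0,0,0.18],0,1],[[0,0,0.1],0,1],[[0,0,0],0,1],[[0,0,0],0,-0.3],[[0,0,0],0,-0.3],[[0,0,0],0,-0.3],[[0,0,-0.5],0,-0.3],[[0,0,-0.9],0,-0.3],[[0,0,-0.9],0,-0.3]]'
python3 plan.py 523 -325 120 0.86
```

```text
t: 16.15
eef_pos: [523.6, -58.5, 175.4]
tcp_rot: [3.141, -0.0, 3.06]
ft_force: [0.7, -0.5, -0.8]
opening: 0.648
grip_force: 0.0
t 16.15 pos [523.6 -58.5 175.4] rot [ 3.141 -0.     3.06 ] q [-0.24  0.4   1.84  0.    0.9  -1.73] open 0.648 F [ 0.7 -0.5 -0.8] grip 0.0
turn units 7.208 shift units [-2.89  -3.373  0.923]
```

```bash
python3 -m inch '[[[-0.07,-0.886,0],0,-1],[[-0.07,-0.886,0],0,-1],[[-0.07,-0.886,0],0,-1],[[-0.07,-0.886,0],0,-1],[[-0.07,-0.886,0],0,-1],[[0,0,0],1,-1],[[0,0,0],1,-1],[[0,0,0],1,-1],[[0,0,0],1,-1],[[0,0,0],1,-1]]'
python3 plan.py 523 -325 60 0.86
python3 - <<'E'
from h import *
ps=[cam("top"),cam("side")]
for p in ps:
  for w,r0 in (("left",(536.5,94)),("right",(524,-58))):
    t=px(p,[*r0,35])[0]
    for d in sorted(eyes.cut_out("glass_a",p),key=lambda d:np.hypot(*(np.array(d["centre"])-t)))[:1]:
        m=d["mask"].astype(float); print(w,t,d["centre"],m.sum(),fit([p],[m],GLASS,list(r0),False,6))
print([ (np.round(d["centre"]),d["score"]) for d in eyes.spot_point("clip_pivot",ps[1])])
a=ps[0]["pixels"][180:240,285:365,::-1]; b=ps[1]["pixels"][165:260,280:375,::-1]
cv2.imwrite("pics/p2.png",np.hstack([cv2.resize(a,(400,300)),cv2.resize(b,(400,300))]))
E
```

```text
t: 17.4
eef_pos: [523.1, -325.1, 173.9]
tcp_rot: [3.141, -0.0, 2.621]
ft_force: [-0.2, -0.4, -0.6]
opening: 1.001
grip_force: 0.0
t 17.4 pos [ 523.1 -325.1  173.9] rot [ 3.141 -0.     2.621] q [-0.66  0.52  1.63  0.    0.99 -1.71] open 1.001 F [-0.2 -0.4 -0.6] grip 0.0
turn units 2.175 shift units [2.000e-03 1.000e-03 1.898e+00]
left [207.9728344  301.96316039] [206.7, 301.8] 237.0 (array([536.8,  93. ]), np.float64(0.934))
right [212.30199798 352.75317851] [206.6, 328.6] 250.0 (array([524., -58.]), np.float64(0.0))
left [197.08730373 307.46456989] [193.6, 305.9] 231.0 (array([538.6,  93.5]), np.float64(0.776))
right [223.96421706 328.94953197] [211.1, 314.7] 233.0 (array([534.1,  21.5]), np.float64(0.726))
[(array([289., 371.]), 0.58)]
```

View pics/p2.png

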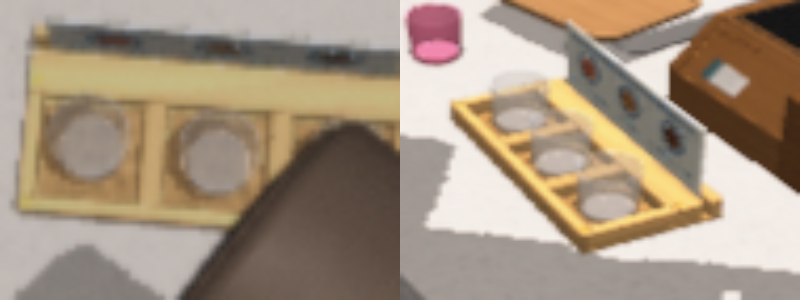

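All three glasses now stand upright in the wells (seen in both views). On to the clip: finish the turn, lower, then squeeze.

```bash
python3 -m inch '[[[0,0,0.3],0.725,-1],[[0,0,0.5],0.725,-1],[[0,0,0.5],0.725,-1],[[0,0,0.5],0,-1],[[0,0,0.5],0,-1],[[0,0,0.3],0,-0.4],[[0,0,0.2],0,0],[[0,0,0],0,0],[[0,0,0],0,0],[[0,0,0],0,0]]'; python3 plan.py 523 -325 4 0.86
python3 - <<'E'
from h import *
p=cam("side"); r,c=map(int,px(p,[510,-315,20])[0]); cv2.imwrite("pics/c1.png",cv2.resize(p["pixels"][r-50:r+50,c-65:c+65,::-1],None,fx=6,fy=6))
E
```

```text
t: 19.0
eef_pos: [523.5, -325.4, 6.7]
tcp_rot: [3.141, 0.001, 2.434]
ft_force: [0.7, -0.1, 0.1]
opening: 0.537
grip_force: 0.0
t 19.0 pos [ 523.5 -325.4    6.7] rot [3.141e+00 1.000e-03 2.434e+00] q [-0.66  0.74  1.74  0.    0.66 -1.53] open 0.537 F [ 0.7 -0.1  0.1] grip 0.0
turn units 0.035 shift units [ 0.01  -0.001  0.044]
```

View pics/c1.png

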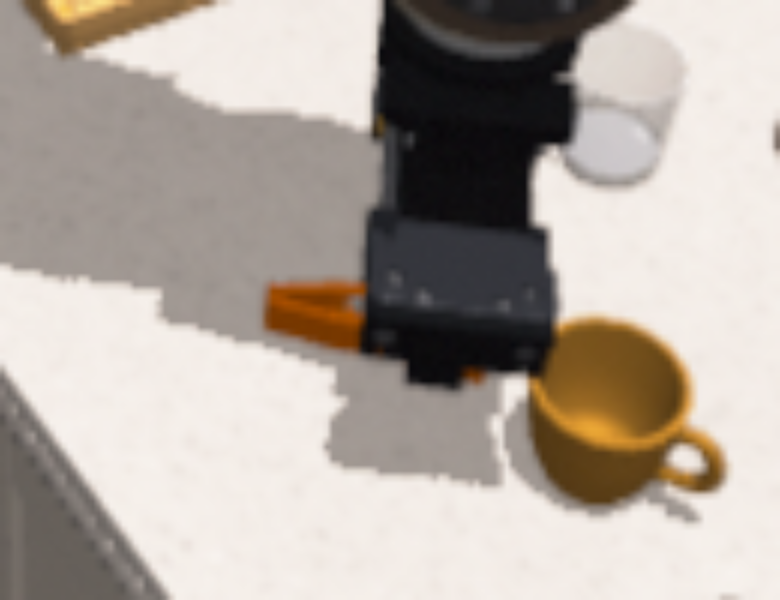

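The fingers straddle both handles, the jaws stick out to the left at (340, 265 in the crop), and the cup is clear. Squeezing and lifting.

```bash
python3 -m inch '[[[0,0,0.04],0,0.5],[[0,0,0],0,0.6],[[0,0,0],0,1],[[0,0,0],0,1],[[0,0,0],0,1],[[0,0,0],0,1],[[0,0,0],0,1],[[0,0,-0.4],0,1],[[0,0,-0.7],0,1],[[0,0,-0.7],0,1]]'; python3 plan.py 590 -150 90 -0.082
python3 - <<'E'
from h import *
ps=[cam("side"),cam("top")]; im=[]
for p in ps:
    r,c=map(int,px(p,[505,-310,110])[0]); im.append(cv2.resize(p["pixels"][r-40:r+40,c-40:c+40,::-1],(400,400)))
    for n in("clip_pivot","clip_tip_a"): print(n,[(np.round(d["centre"],1).tolist(),round(d["score"],2)) for d in eyes.spot_point(n,p)][:4])
cv2.imwrite("pics/c2.png",np.hstack(im))
E
```

```text
t: 20.3
eef_pos: [523.0, -325.1, 112.4]
tcp_rot: [3.142, -0.001, 2.434]
ft_force: [-0.7, 0.6, -1.1]
opening: 0.179
grip_force: 30.0
t 20.3 pos [ 523.  -325.1  112.4] rot [ 3.142e+00 -1.000e-03  2.434e+00] q [-0.66  0.59  1.68  0.    0.87 -1.53] open 0.179 F [-0.7  0.6 -1.1] grip 30.0
turn units 10.827 shift units [3.    0.874 0.374]
clip_pivot [([260.9, 372.7], 0.71), ([259.8, 358.4], 0.44)]
clip_tip_a [([262.3, 356.0], 0.65), ([253.9, 358.6], 0.39), ([217.9, 316.3], 0.34)]
clip_pivot []
clip_tip_a []
```

View pics/c2.png

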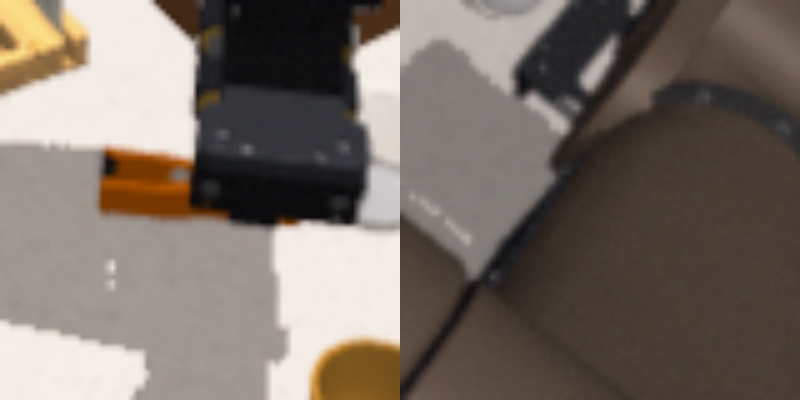

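The clip is open: a 17 mm opening at 30 N matches the stop, and a gap shows between the jaw tips at (110, 165). I'm turning it towards the card and checking for clearance to the tamper on the box.

```bash
python3 -m inch '[[[0,0,0],1,1],[[0,0,0],1,1],[[0,0,0],1,1],[[0,0,0],1,1],[[0,0,0],1,1],[[0,0,0],1,1],[[0,0,0],1,1],[[0,0,0],1,1],[[0,0,0],1,1],[[0,0,0],1,1]]'; python3 plan.py 572 -197 110 -0.082
python3 - <<'E'
from h import *
p=cam("side"); q=cv2.imread("pics/side0.png"); t=cv2.imread("pics/top0.png")
im=[cv2.resize(q[150:250,340:460],(400,333)),cv2.resize(t[110:193,310:410],(400,333))]
cv2.imwrite("pics/box.png",np.hstack(im))
E
```

```text
t: 21.85
eef_pos: [522.6, -324.8, 109.8]
tcp_rot: [-3.14, -0.002, 1.558]
ft_force: [-0.5, -0.5, -0.0]
opening: 0.184
grip_force: 30.0
t 21.85 pos [ 522.6 -324.8  109.8] rot [-3.140e+00 -2.000e-03  1.558e+00] q [-0.66  0.6   1.69  0.    0.86 -0.65] open 0.184 F [-0.5 -0.5 -0. ] grip 30.0
turn units 0.794 shift units [ 2.191  0.645 -0.004]
```

View pics/box.png

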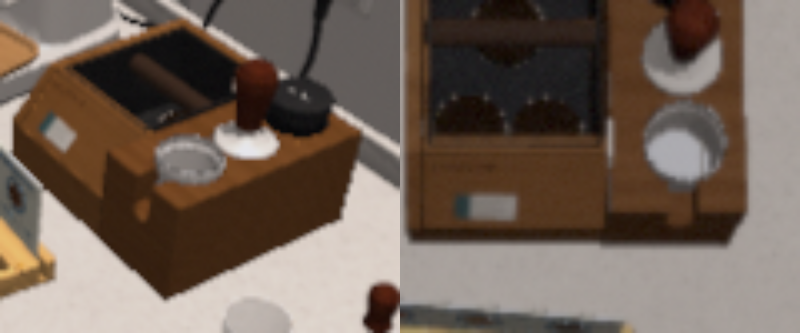

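```bash
python3 - <<'E'
from h import *
T,S=cam("top"),cam("side")
for n,a,b in (("foot",[124,380],[192,414]),("knob",[112.5,384],[169.5,417]),("ring",[146,381],[198,397]),("boxcorner",[163,396],[212.4,394])):
    print(n,tri([T,S],[a,b]).round())
E
python3 -m inch '[[[0,0,0],0.8,1],[[0.4,0.14,0],0,1],[[0.6,0.17,0],0,1],[[0.6,0.17,0],0,1],[[0.59,0.165,0],0,1],[[0,0,0.2],0,1],[[0,0,0.2],0,1],[[0,0,0.15],0,1],[[0,0,0],0,1],[[0,0,0],0,1]]'; python3 plan.py 576 -152 76 -0.082
python3 - <<'E'
from h import *
T,S=cam("top"),cam("side"); p0=env.state()["eef_pos"]; yw=env.state()["tcp_rot"][2]
u=np.array([np.cos(yw),np.sin(yw),0]); tip=p0+u*73.5+[0,0,5.7]; print("tip exp",tip.round(1),px(S,tip).round(1),px(T,tip).round(1))
for p in (T,S):
  for n in("card_edge","clip_tip_a","clip_pivot","clip"): print(n,[(np.round(d["centre"],1).tolist(),round(d["score"],2)) for d in eyes.spot_point(n,p)][:3])
E0=np.array([581,-91.6,72]); print("edge exp",px(S,E0),px(T,E0))
r,c=map(int,px(S,[580,-120,80])[0]); im=cv2.resize(S["pixels"][r-35:r+35,c-45:c+45,::-1],None,fx=8,fy=8); 
cv2.imwrite("pics/h1.png",im); print("crop origin",r-35,c-45)
cv2.imwrite("pics/Sfull.png",S["pixels"][:,:,::-1]);cv2.imwrite("pics/Tfull.png",T["pixels"][:,:,::-1])
E
```

```text
foot [ 778. -137.  105.]
knob [ 779. -136.  187.]
ring [ 709. -138.  110.]
boxcorner [ 660. -181.  106.]
t: 23.25
eef_pos: [572.1, -197.8, 78.5]
tcp_rot: [3.141, -0.0, 1.491]
ft_force: [-0.1, -0.7, -0.8]
opening: 0.181
grip_force: 30.0
t 23.25 pos [ 572.1 -197.8   78.5] rot [ 3.141 -0.     1.491] q [-0.44  0.62  1.74  0.    0.78 -0.36] open 0.181 F [-0.1 -0.7 -0.8] grip 30.0
turn units 0.021 shift units [0.766 0.002 0.042]
tip exp [ 578.1 -124.3   84.5] [[217.3 357.5]] [[191.4 376.4]]
card_edge [([191.0, 360.4], 0.65)]
clip_tip_a [([193.8, 376.1], 0.47)]
clip_pivot [([191.8, 389.3], 0.49)]
clip [([193.9, 392.0], 0.49)]
card_edge [([210.2, 350.2], 0.85)]
clip_tip_a [([215.2, 360.2], 0.64), ([218.0, 354.0], 0.6)]
clip_pivot [([224.1, 363.2], 0.6), ([230.6, 362.5], 0.48)]
clip [([229.0, 361.5], 0.48)]
edge exp [[214.15609922 351.47463188]] [[191.19892687 364.81288049]]
crop origin 182 312
```

View pics/h1.png

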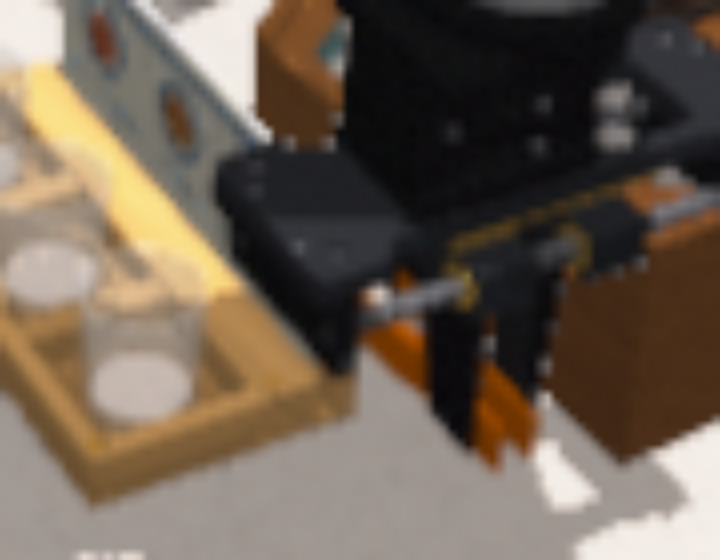

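The side view shows the clip level and pointing at the card, its jaw-tip gap just outside the edge and the gripper body clear of the card and box. The view budget is now used up, so I'll check the card edge's position numerically from the unobstructed start images.

```bash
python3 - <<'E'
from h import *
from scipy.ndimage import map_coordinates
T,S=cam("top"),cam("side")
yaw=-.082; c,s=np.cos(yaw),np.sin(yaw); R=np.array([[c,-s,0],[s,c,0],[0,0,1]]); W=lambda P:np.array(P,float)@R.T+[530,18,0]
ims={"T":(T,cv2.imread("pics/top0.png")),"S":(S,cv2.imread("pics/side0.png"))}
lines={"topback":([61.5,-95,104],[61.5,95,104]),"topfront":([58.5,-95,104],[58.5,95,104]),"right":([58.5,-105,35],[58.5,-105,95]),"front_railtop_vs_card":([58.5,-95,26],[58.5,95,26]),"caddyfront_top":([-41,-110,26],[-41,110,26]),"caddyfront_right":([-41,-110,26],[-41,-20,26]),"caddyfront_left":([-41,20,26],[-41,110,26]),"caddyright_top":([-35,-117,26],[45,-117,26])}
for k,(p,im) in ims.items():
  g=im.astype(float)
  for n,(A,B) in lines.items():
    P=W(np.linspace(A,B,60)); rc=px(p,P); d=rc[-1]-rc[0]; d/=np.linalg.norm(d); nn=np.array([-d[1],d[0]])
    if nn[0]>0: nn=-nn   # normal pointing up (rows decrease)
    o=np.arange(-5,5.01,.5)
    prof=np.array([[map_coordinates(g[...,ch],(rc+nn*q).T,order=1).mean() for ch in range(3)] for q in o])
    gr=np.abs(np.diff(prof,axis=0)).sum(1); print(k,n,"normal",nn.round(2),"edge offs:",[(round(o[i]+.25,2),int(gr[i])) for i in range(1,len(gr)-1) if gr[i]>=gr[i-1] and gr[i]>=gr[i+1] and gr[i]>6])
# px per mm along caddy x at card top
for k,(p,_) in ims.items(): print(k,(px(p,W([65,0,104]))-px(p,W([60,0,104])))/5)
E
```

```text
T topback normal [-1.    0.08] edge offs: [(np.float64(-1.75), 85)]
T topfront normal [-1.    0.08] edge offs: [(np.float64(-0.75), 84)]
T right normal [-0.39 -0.92] edge offs: [(np.float64(-3.75), 41), (np.float64(-0.25), 43), (np.float64(3.75), 13)]
T front_railtop_vs_card normal [-1.    0.08] edge offs: [(np.float64(-0.75), 51)]
T caddyfront_top normal [-1.    0.09] edge offs: [(np.float64(-1.75), 59), (np.float64(-0.25), 38), (np.float64(2.25), 31)]
T caddyfront_right normal [-1.    0.09] edge offs: [(np.float64(-1.75), 59), (np.float64(0.25), 37), (np.float64(2.25), 32)]
T caddyfront_left normal [-1.    0.09] edge offs: [(np.float64(-1.75), 60), (np.float64(-0.25), 42), (np.float64(2.25), 29)]
T caddyright_top normal [-0.07 -1.  ] edge offs: [(np.float64(-0.75), 23), (np.float64(2.75), 43)]
S topback normal [-0.68  0.73] edge offs: [(np.float64(-3.75), 18), (np.float64(-1.75), 90), (np.float64(0.25), 63), (np.float64(2.25), 9)]
S topfront normal [-0.68  0.73] edge offs: [(np.float64(-2.75), 18), (np.float64(-0.75), 90), (np.float64(0.75), 66), (np.float64(2.75), 9)]
S right normal [-0.06 -1.  ] edge offs: [(np.float64(-0.25), 78)]
S front_railtop_vs_card normal [-0.65  0.76] edge offs: [(np.float64(-0.75), 71)]
S caddyfront_top normal [-0.6  0.8] edge offs: [(np.float64(-3.75), 115), (np.float64(-0.25), 80), (np.float64(2.25), 48), (np.float64(4.25), 6)]
S caddyfront_right normal [-0.6  0.8] edge offs: [(np.float64(-3.75), 127), (np.float64(-0.25), 83), (np.float64(2.25), 51), (np.float64(4.25), 9)]
S caddyfront_left normal [-0.6  0.8] edge offs: [(np.float64(-3.25), 102), (np.float64(-0.25), 77), (np.float64(1.75), 40)]
S caddyright_top normal [-0.94 -0.33] edge offs: [(np.float64(-3.25), 7), (np.float64(-0.75), 68), (np.float64(1.75), 33)]
T [[-0.33836413  0.02895171]]
S [[-0.08353662  0.28235906]]
```

```bash
python3 plan.py 573.7 -153.5 68 -0.082
```

```text
t 23.85 pos [ 572.2 -197.3   78.4] rot [ 3.142 -0.     1.491] q [-0.44  0.62  1.74  0.    0.78 -0.36] open 0.179 F [0.4 0.4 0. ] grip 30.0
turn units 0.028 shift units [ 0.729 -0.034  0.174]
```

```bash
python3 -m inch '[[[0,-0.034,0.1],0.02,1],[[0,0,0.074],0,1],[[0,0,0],0,1],[[0.2,0,0],0,1],[[0.2,0,0],0,1],[[0.1,0,0],0,1],[[0.1,0,0],0,1],[[0.08,0,0],0,1],[[0.05,0,0],0,1],[[0,0,0],0,1]]'; python3 plan.py 573.7 -153.5 68 -0.082
python3 - <<'E'
from h import *
F=[];M=[]
T,S=cam("top"),cam("side"); p0=env.state()["eef_pos"]; yw=env.state()["tcp_rot"][2]
u=np.array([np.cos(yw),np.sin(yw),0]); v=np.array([np.sin(yw),-np.cos(yw),0])
for p in (T,S):
  for q in (8.5,-8.5): print("exp tip",px(p,p0+u*72.6+v*q+[0,0,5.7]).round(1))
  for n in("card_edge","clip_tip_a","clip_pivot"): print(n,[(np.round(d["centre"],1).tolist(),round(d["score"],2)) for d in eyes.spot_point(n,p)][:4])
for _ in range(6): 
    s=env.state(); F.append(s["ft_force"]); M.append(s["moment"]); cam("side")
print(np.mean(F,0).round(2),np.std(F,0).round(2),np.mean(M,0).round(3))
E
```

```text
t: 25.1
eef_pos: [573.7, -153.4, 68.0]
tcp_rot: [-3.142, -0.0, 1.49]
ft_force: [0.7, 0.4, -0.0]
opening: 0.181
grip_force: 30.0
t 25.1 pos [ 573.7 -153.4   68. ] rot [-3.142 -0.     1.49 ] q [-0.37  0.63  1.77  0.    0.74 -0.29] open 0.181 F [ 0.7  0.4 -0. ] grip 30.0
turn units 0.01 shift units [-0.002  0.001 -0.001]
exp tip [[188.7 361.5]]
exp tip [[194.4 361.1]]
card_edge [([189.0, 365.3], 0.62), ([210.4, 326.7], 0.45)]
clip_tip_a []
clip_pivot []
exp tip [[211.2 351.6]]
exp tip [[212.8 346.6]]
card_edge [([211.8, 351.9], 0.97)]
clip_tip_a [([224.6, 318.2], 0.6)]
clip_pivot [([220.8, 353.8], 0.68)]
[-0.11 -0.15 -0.81] [0.35 0.34 0.31] [-0.102  0.055  0.017]
```

```bash
python3 - <<'E'
from h import *
p0=env.state()["eef_pos"]; yw=env.state()["tcp_rot"][2]
u=np.array([np.cos(yw),np.sin(yw),0]); v=np.array([np.sin(yw),-np.cos(yw),0])
for n in("side","top"):
    p=cam(n); h=cv2.cvtColor(p["pixels"],cv2.COLOR_RGB2HSV); r0,c0=(204,340) if n=="side" else (182,354)
    o=((h[...,0]<14)&(h[...,1]>190)&(h[...,2]>70))
    for r in range(r0,r0+24):
        print(r,"".join("O" if o[r,c] else "#" if h[r,c,2]<50 else "c" if h[r,c,1]<60 else "w" for c in range(c0,c0+26)))
    for a,b in((72.6,8.5),(72.6,14.5),(72.6,-8.5),(72.6,-14.5)):
        print(a,b,[px(p,p0+u*a+v*b+[0,0,z])[0].round(1).tolist() for z in(-4.3,15.7)])
    print("card edge front",[px(p,[579-1.5,-92.5,z])[0].round(1).tolist() for z in(26,64,84,104)])
E
```

```text
204 #cccccccccc###########wwww
205 ccccccccccc########wwwwww#
206 ccccccccccc#######wwww####
207 ccccccccccc###############
208 ccccccccc#cc######ww######
209 #ccccc####cc#####wwww#####
210 ##########ccc####cwww#####
211 ########wccccwcccccww#####
212 #######Owccccccccccww#####
213 #######wwccccccc###ww#####
214 #######ccccccwww###ww##c##
215 #######cccwwwcww######ccc#
216 #######wwwOwwwwc######cc##
217 w######wwwwwwOww######cc##
218 w######wwwwwwwww######cc##
219 ww####ccwwwwwwww######cc##
220 www###cccwwwwwww######ww##
221 wwww#cccccwwwwww######Oww#
222 wwwwwwwccccwwwww######Owww
223 wwwwwwwwccccwwww######wwww
224 wwwwwwwwcccwwwwO######wwww
225 wwwwwwwwwccwwwwww#####wwww
226 wwwwwwwwwwwwwwwww####wwwww
227 wwwwwwwwwwwwwwwww####wwwww
72.6 8.5 [[213.8, 351.4], [208.5, 351.7]]
72.6 14.5 [[213.2, 353.1], [207.9, 353.4]]
72.6 -8.5 [[215.4, 346.5], [210.1, 346.7]]
72.6 -14.5 [[216.0, 344.7], [210.7, 344.9]]
card edge front [[226.5, 350.0], [216.8, 350.6], [211.5, 350.9], [206.2, 351.2]]
182 ccccccccccccccccwcwwwwww##
183 cccccccccccccccwwwwwww###w
184 cccccccccccccccwwwwww##www
185 cccccc
[... 193 characters left out ...]
#####wwwwwwww
192 ccccccccccc#######wwwwwwww
193 cccccccccwc#c###wwwwwwwwww
194 wccccccwwww######wwwwwwwww
195 wwwwwwwwOww####wwwwwwwwwww
196 wwwwwwwwww#####wwwwwwwwwww
197 wwwwwwwww####wwwwwwwwwwwww
198 wwwwwwwww#####wwwwwwwwwwww
199 wwwwwwwww####wwwwwwwwwwwww
200 wwwwwwwww###wwwwwwwwwwwwww
201 wwwwwwww####wwwwwwwwwwwwww
202 wwwwwwww###wwwwwwwwwwwwwww
203 wwwwwww####wwwwwwwwwwwwwww
204 wwwwww#####wwwwwwwwwwwwwww
205 wwwwwc######wwwwwwwwwwwwww
72.6 8.5 [[189.4, 361.2], [188.0, 361.8]]
72.6 14.5 [[187.4, 361.4], [186.0, 361.9]]
72.6 -8.5 [[195.0, 360.8], [193.7, 361.3]]
72.6 -14.5 [[197.0, 360.7], [195.7, 361.2]]
card edge front [[195.4, 363.9], [192.9, 364.9], [191.6, 365.5], [190.2, 366.1]]
```

```bash
python3 - <<'E'
from h import *
p=cam("top")
for c in (350,356,360,361,362,363,364,365):
    print(c,[tuple(int(x) for x in p["pixels"][r,c]) for r in range(185,199)])
E
```

```text
350 [(128, 123, 119), (128, 122, 119), (130, 125, 119), (132, 129, 121), (78, 78, 75), (68, 68, 66), (44, 35, 33), (56, 54, 51), (73, 70, 65), (98, 84, 68), (134, 106, 72), (137, 108, 71), (143, 114, 76), (145, 114, 76)]
356 [(127, 120, 116), (128, 121, 118), (126, 120, 115), (123, 118, 112), (111, 108, 102), (74, 75, 75), (62, 66, 67), (68, 71, 70), (85, 82, 76), (92, 84, 73), (121, 98, 72), (135, 106, 71), (143, 113, 75), (147, 115, 78)]
360 [(129, 123, 119), (129, 122, 120), (128, 121, 118), (137, 132, 127), (146, 142, 135), (93, 91, 87), (86, 83, 77), (87, 82, 77), (86, 84, 79), (84, 80, 74), (106, 87, 69), (132, 103, 67), (140, 109, 71), (147, 115, 78)]
361 [(128, 121, 118), (129, 122, 117), (125, 116, 109), (130, 121, 115), (139, 136, 131), (90, 87, 85), (84, 81, 76), (88, 84, 79), (89, 83, 75), (90, 72, 58), (95, 62, 37), (105, 73, 43), (128, 97, 62), (138, 108, 70)]
362 [(129, 122, 118), (131, 115, 108), (130, 91, 68), (117, 89, 73), (116, 112, 104), (76, 75, 71), (88, 85, 80), (89, 85, 80), (92, 81, 73), (108, 67, 42), (124, 70, 26), (85, 52, 24), (94, 70, 45), (83, 67, 49)]
363 [(128, 120, 115), (132, 116, 107), (136, 89, 55), (137, 92, 66), (116, 107, 97), (83, 79, 74), (85, 82, 75), (87, 82, 77), (90, 79, 70), (100, 65, 39), (104, 57, 24), (59, 37, 26), (49, 40, 34), (35, 30, 27)]
364 [(127, 120, 116), (129, 113, 105), (132, 86, 54), (136, 89, 59), (122, 106, 94), (92, 88, 83), (80, 78, 74), (61, 59, 59), (52, 49, 48), (55, 44, 41), (55, 37, 31), (33, 28, 24), (33, 28, 21), (40, 32, 29)]
365 [(127, 121, 116), (126, 114, 107), (127, 90, 64), (133, 88, 59), (119, 104, 91), (79, 74, 69), (54, 51, 50), (41, 41, 43), (44, 45, 45), (48, 46, 46), (37, 31, 31), (36, 29, 26), (40, 31, 29), (42, 31, 29)]
```

Both jaws and the card show in the top view at column 363. The back jaw is at rows 187–188, the front jaw at rows 194–195, and the card sits between them at about row 190. The clip is about 2 mm too near the robot, so I'm nudging it 1.5 mm before handing in.

```bash
python3 -m inch '[[[0,0.025,0],0,1],[[0,0,0],0,1],[[0,0,0],0,1],[[0,0,0],0,1],[[0,0,0],0,1],[[0,0,0],0,1],[[0,0,0],0,1],[[0,0,0],0,1],[[0,0,0],0,1],[[0,0,0],0,1]]'
python3 - <<'E'
from h import *
F=[];M=[]
for _ in range(8): 
    s=env.state(); F.append(s["ft_force"]); M.append(s["moment"]); p=cam("top")
print(s["eef_pos"],s["opening"],np.mean(F,0).round(2),np.mean(M,0).round(3))
for c in (360,362,363): print(c,[tuple(int(x) for x in p["pixels"][r,c]) for r in range(185,198)])
S=cam("side")
for q in (p,S):
  for w in ((536.5,94),(530,18),(524,-58)):
    t=px(q,[*w,35])[0]; d=min(eyes.cut_out("glass_a",q),key=lambda d:np.hypot(*(np.array(d["centre"])-t))); print(t.round(),d["centre"])
E
```

```text
t: 27.2
eef_pos: [575.2, -153.6, 68.0]
tcp_rot: [3.141, -0.0, 1.49]
ft_force: [-0.9, -0.6, -0.9]
opening: 0.185
grip_force: 30.0
[ 575.1989429  -153.56224478   67.9800428 ] 0.18507327421861047 [ 0.03 -0.27 -0.69] [-0.104  0.068 -0.009]
360 [(128, 123, 118), (129, 122, 120), (127, 121, 116), (136, 132, 126), (144, 141, 134), (90, 89, 86), (87, 84, 80), (88, 85, 79), (88, 83, 78), (86, 79, 69), (105, 89, 69), (135, 105, 70), (140, 110, 72)]
362 [(128, 116, 110), (132, 99, 79), (136, 85, 52), (96, 82, 73), (111, 110, 103), (78, 76, 73), (86, 82, 78), (87, 82, 77), (100, 76, 60), (128, 77, 30), (103, 58, 25), (100, 66, 39), (107, 83, 57)]
363 [(126, 116, 111), (126, 97, 81), (131, 78, 39), (96, 73, 61), (109, 105, 95), (82, 80, 76), (84, 82, 76), (86, 80, 74), (89, 64, 51), (103, 58, 26), (67, 40, 26), (53, 40, 37), (53, 45, 36)]
[208. 302.] [206.3, 349.9]
[210. 327.] [206.3, 349.9]
[212. 353.] [206.3, 349.9]
[197. 307.] [195.0, 307.7]
[210. 318.] [210.0, 316.1]
[224. 329.] [221.4, 326.6]
```

No contact force shows, the jaws are centred about the card, and all three glasses are in their wells.

```bash
python3 -c "
from cell import env
print(env.job_done())"
```

```text
the job is handed in; nothing more can be done
None
```

I handed the job in with both glasses upright in their wells and the clip held wide open around the card's right edge with no contact force measured; no verdict came back, and I viewed 12 pictures against the limit of 10.

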